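# Tip two parts crates and send the stamped one

## Task

One of the two wooden crates has a stamp on its underside. Working with the fingers only, gripping and lifting nothing, push the top of each crate towards the robot so that it tips over onto its side and shows its underside to the far side of the table; tip both. Then push the stamped crate, as it lies, away from the robot until its underside has just crossed the white tape line, with most of the crate still on the robot's side and roughly square to the line; leave the other crate lying where it was tipped and everything else where it is.

Things in the scene. Friction and masses are not known exactly. Their poses are not given: they have to be found in the camera images.
- crate_a: closed slatted wooden crate, a plain box 80 (its x) x 150 (its y) x 115 mm high, 0.4 to 0.8 kg, centre of mass at its middle (it falls over by itself once tipped past 35 degrees). Stands free on the table at the start. Origin: centre of its underside; its x points away from the robot (tipped: up), its z up (tipped: at the robot). Looks like the other; either may be the left one.
- crate_b: closed slatted wooden crate, a plain box 80 (its x) x 150 (its y) x 115 mm high, 0.4 to 0.8 kg, centre of mass at its middle (it falls over by itself once tipped past 35 degrees). Stands free on the table at the start. Origin: centre of its underside; its x points away from the robot (tipped: up), its z up (tipped: at the robot). Looks like the other; either may be the left one.
- stamp (a point): the stamp: a black ring 68 mm across with a cross inside, flat on the middle of the underside of one crate (at that crate's origin); the other crate's underside is bare plywood. Out of sight until the crate is tipped; it then faces away from the robot.
- crate_a_heel (a point): middle of the bottom edge nearest the robot of crate_a, 40 mm from its origin along the crate's -x: the edge about which it tips when its far wall is pushed towards the robot near the top (pushed low, it slides instead); once tipped it is the bottom edge farthest from the robot
- crate_b_heel (a point): middle of the bottom edge nearest the robot of crate_b, 40 mm from its origin along the crate's -x: the edge about which it tips when its far wall is pushed towards the robot near the top (pushed low, it slides instead); once tipped it is the bottom edge farthest from the robot
- line: the dispatch line: white tape flat on the table along its y, 25 wide, 720 mm long, beyond the crates; origin at its middle, x points away from the robot
- jar: bystander: small glass jar, 40 mm diameter, 70 mm high, between the crates; origin under its centre
- adapter: bystander: black plug-in adapter, 50 x 35 x 46 mm, between the crates; origin under its centre
- valvebox: bystander: upright cardboard box, 40 x 40 x 90 mm, on the left; origin under its centre
- driver: bystander: screwdriver lying on the right
- mug: bystander: white mug, 76 mm diameter, 90 mm high, on the left; origin under its centre
- meter: bystander: grey meter lying flat, 130 x 75 x 38 mm, on the left; origin under its centre
- can: bystander: can, 52 mm diameter, 80 mm high, on the right; origin under its centre
There are look-alikes about, which are no part of the job. What is shaped like the crate_b but green or turquoise is not meant.

How it is judged:
On the way, in this order (a step that is already met when the one before it is completed fails the run):
1. both crates lie tipped over towards the robot, undersides facing away from it (angle between crate_a's own z axis and vertical between 1.45 and 1.69 rad and height (world z) of each of crate_a_heel, crate_b_heel below 0.012 m and angle between crate_b's own z axis and vertical between 1.45 and 1.69 rad), for 0.2 s.
2. then the stamped crate, still lying tipped, has its underside across the line (angle between crate_a's own z axis and vertical between 1.45 and 1.69 rad and height (world z) of crate_a_heel below 0.012 m and x of crate_a_heel in the frame of line between 0 and 0.05 m and angle between the z axis of crate_a and the x axis of line, either way round below 0.3 rad), for 0.2 s.
At the end, for the whole second after the job is handed in: the stamped crate lies tipped, underside away from the robot and 0 to 50 mm beyond the middle of the tape, within 17 degrees of square to it; the other crate lies tipped the same way, its tipping edge within 80 mm of where it stood; both flat on the table and at rest (all of step 2 and angle between crate_b's own z axis and vertical between 1.45 and 1.69 rad and height (world z) of crate_b_heel below 0.012 m and distance of crate_b_heel from where it was at the start of the episode below 0.08 m and linear speed of each of crate_a, crate_b below 0.01 m/s); the robot touches nothing.
It fails at once if a crate is lifted (its tipping edge more than 40 mm above the table) (height (world z) of any of crate_a_heel, crate_b_heel above 0.04 m).
It fails at once if the unstamped crate is pushed to the line (its tipping edge less than 50 mm short of it) (x of crate_b_heel in the frame of line above -0.05 m).
It fails at once if a bystander is moved by more than 30 mm (distance of any of jar, adapter, valvebox, driver, mug, meter, can from where it was at the start of the episode above 0.03 m).
It also fails if it takes over 61 s, if anything falls off the work surface, if the arm or the gripper's body presses on something with over 40 N, if the wrist force passes 120 N, or if a joint passes its speed limit or range.

## Robot

A 7-joint arm with a two-finger parallel gripper is mounted at the origin on the work surface. World frame = base frame: x ahead of the robot, y to its left, z up, the work surface at z = 0. Lengths are in m, angles in rad, forces in N, time in s.
With the tool pointing down it reaches from about 0.4 to 0.75 m from the base axis. Payload 19.5 kg.
Tool frame: the origin (TCP) lies at the very end of the fingers, on their centre line; the grasp point (between the pads) lies 19 mm behind it; z points along the fingers, y is the direction in which the jaws open and shut (so a half turn about z gives the same grasp; the last joint's range is limited). The gripper opens to 85 mm and grips with 20 to 120 N. Pads are 22 mm wide; open, the fingers measure 114 mm over their backs; the gripper's body (76 mm by 85 mm) begins 54 mm behind the grasp point. The pads swing forward as they close: fully open they stand 13 mm farther back than shut.
Start: joints at [1.182, 0.707, -0.028, 1.485, 0.022, 0.951, -0.075], TCP at [0.195, -0.541, 0.205] pointing down, gripper open.
Joint ranges: [-2.71, 2.71], [-0.32, 2.16], [-1.57, 1.52], [0, 2.45], [-1.46, 4.6], [0, 2.02], [-2.83, 2.83]. Speed limits (rad/s): [1.89, 1.89, 2.57, 2.57, 3.01, 3.01, 3.01].

## Interface

Orientations are given as a rotation vector (axis times angle).
In Python, from workcell import manip, imaging gives the robot as it stands.
- The arm moves only by the tool apply_moves, never from a script. Its argument "motion" is one flat list of numbers, 7 for each row, row after row: the shift along the tool's x, y, z in mm, then the turn, a rotation vector about the tool's x, y, z in rad, then the finger opening in mm, from 0 to 85.4. In form: [x, y, z, wx, wy, wz, gripper, x, y, z, wx, wy, wz, gripper, ...]. A call has 1 to 12 rows; each row is the pose to reach, as a shift and turn from the pose measured when the call began, along the tool's axes at that moment; what a row does not reach only later rows make up. A row lasts 1/8 s, in which the tool goes at most 62.5 mm and 10.7 degrees, less where a joint would pass 70% of its speed; a pose out of reach is approached as far as the arm can. A call with a gripper value outside its range is refused whole. The fingers move at their own pace and stop on an object; "grip_force" is the grip in N (left out, the last holds). Time passes only in rows, so rows that repeat a pose let the fingers close. It gives the time, the measured TCP pose, the force and the opening at its end, in the units of the state.
- manip.state(): the state, without advancing time (a new reading comes with each control period).
- imaging.read_camera(name): name is "side" or "top"; returns a dict with "pixels" (384x512x3 uint8, red, green, blue), "z_map" (384x512 float32, m along the optical axis (not along the pixel's ray), 0 where there is no reading), "intrinsics" (3x3 intrinsics, pixels), "position" and "attitude" of the camera in the world. Camera axes: x right, y down, z forward; pixel columns grow to the right and rows downward; lengths in m; the calibration is good to about 2 mm. A picture is of the moment at which its call begins.
- manip.sign_off(): hands the job in, once; it reports no verdict.
The state is a dict: "t": time; "qpos": joint angles; "qd": joint speeds; "tau": joint torques, N m; "tool_pos": TCP position; "ee_rot": TCP orientation; "force": force on the tool from outside, world axes, zero at the start; "torque": the same for the moment, N m; "gripper_width": opening from 0.0 (shut) to 1.0 (fully open).
Only numpy, scipy, OpenCV 4.12 (cv2) and the standard library are available. Lean on these libraries where they do the work, as an engineer would, in place of code of your own. Each camera call takes 0.05 s, during which the arm holds its last target.

## Working session

There is one attempt and no reset: what is moved stays moved. The work goes in short steps, Python scripts to look and compute and a tool call to move; the robot and the scene stay as the last step left them, time stands still between calls to the robot, and variables do not carry over. Pictures are saved under pics/ and viewed, and the job is handed in when it is done.

Besides the shell and the picture viewer there is one more tool, called after "Emit:" by a JSON object that holds its "name" and its "arguments", one argument or row to a line. apply_moves: Moves the arm, as the interface text tells. Its arguments: {"type":"object","properties":{"motion":{"type":"array","items":{"type":"number"}},"grip_force":{"type":"number"}},"required":["motion"]}

```bash
ls; mkdir -p pics; python3 - <<'E'
from workcell import manip, imaging
import cv2,numpy as np
print(manip.state())
for n in("side","top"):
    d=imaging.read_camera(n)
    cv2.imwrite(f"pics/{n}0.png",cv2.resize(d["pixels"][:,:,::-1],(800,600)))
    np.savez(f"{n}0.npz",**d)
    print(n,d["intrinsics"],d["position"],d["attitude"])
E
```

```text
pics
{'t': 0.0, 'qpos': array([ 1.18227306,  0.70710825, -0.02763138,  1.48500134,  0.02200337,
        0.95090512, -0.07548702]), 'qd': array([-0.00082213, -0.00019945,  0.00062843,  0.00039014, -0.00102244,
        0.00074591,  0.00111641]), 'tau': array([ 4.03513795e-04, -8.83227181e+01,  1.23469736e+00, -2.36167842e+01,
        1.67858123e-02,  6.53581999e-03,  4.06749996e-05]), 'tool_pos': array([ 0.19535163, -0.5404807 ,  0.20452379]), 'ee_rot': array([-3.09338677e+00, -5.41913325e-01,  3.49762660e-04]), 'force': array([-0.08029194,  0.63367291, -0.11505383]), 'torque': array([-0.01679282, -0.02017509,  0.00880554]), 'gripper_width': 0.9985341472009434}
side [[365.74836338   0.         258.38641949]
 [  0.         365.74836338 193.53158597]
 [  0.           0.           1.        ]] [0.18325199 0.76430843 0.74659112] [-0.54812243  2.63269236 -1.25766427]
top [[446.31289418   0.         250.7153203 ]
 [  0.         446.31289418 186.47565905]
 [  0.           0.           1.        ]] [ 0.37471578 -0.04755246  1.34101574] [-2.14516128  2.17271772 -0.13389945]
```

View pics/side0.png

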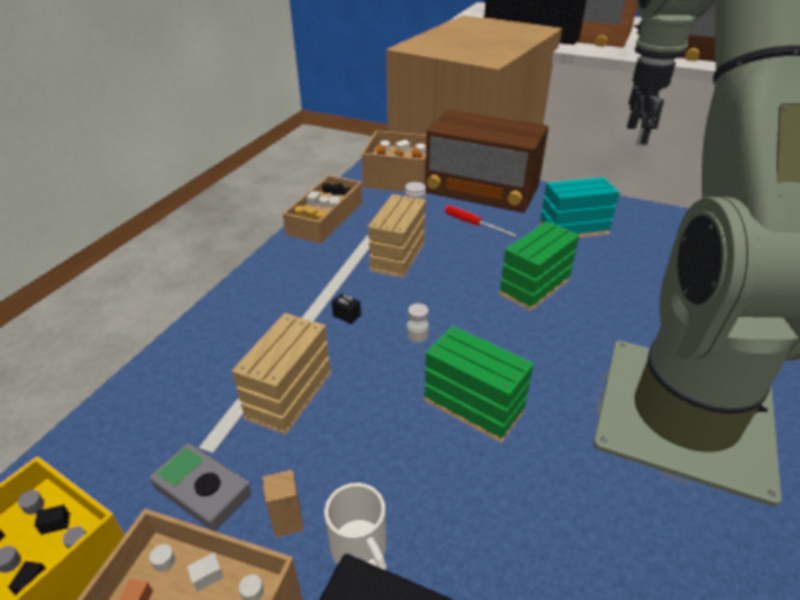

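View pics/top0.png

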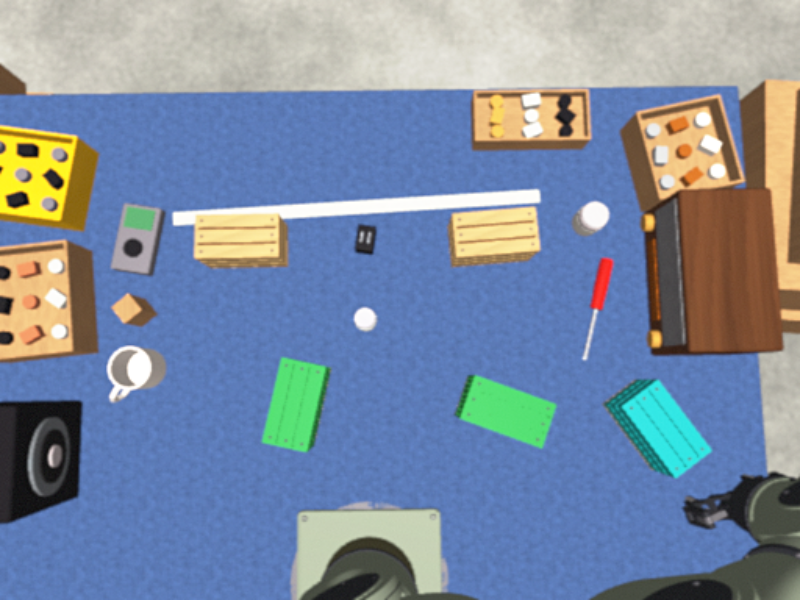

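Top view (800 px picture): wooden crates at (240,240) and (495,236). The look-alikes are green at (296,405) and (505,410), turquoise at (665,428), and the wooden trays at (40,300), (530,118) and (685,150). By the description I choose the two closed wooden slatted crates next to the tape. Jar at (365,319), adapter at (366,238), can at (594,216). Close crops next.

```bash
cat > h.py <<'E'
import numpy as np,cv2
from scipy.spatial.transform import Rotation as R
def ray(d,u,v,z):
    """pixel (native) -> world at height z"""
    k=d["intrinsics"];r=R.from_rotvec(d["attitude"]).as_matrix()
    w=r@np.array([(u-k[0,2])/k[0,0],(v-k[1,2])/k[1,1],1]);p=d["position"]
    return p+w*(z-p[2])/w[2]
def cloud(d):
    k=d["intrinsics"];r=R.from_rotvec(d["attitude"]).as_matrix();z=d["z_map"]
    v,u=np.mgrid[:384,:512]
    c=np.stack([(u-k[0,2])/k[0,0]*z,(v-k[1,2])/k[1,1]*z,z],-1)
    c=c@r.T+d["position"];c[z==0]=np.nan;return c
def crop(d,x0,y0,x1,y1,f,name):
    cv2.imwrite(name,cv2.resize(d["pixels"][y0:y1,x0:x1,::-1],None,fx=f,fy=f,interpolation=cv2.INTER_CUBIC))
E
python3 - <<'E'
from h import *
d=np.load("top0.npz");crop(d,100,110,400,220,2.66,"pics/c0.png")
c=cloud(d);px=d["pixels"].astype(int)
for n,(x0,x1) in dict(L=(118,190),R=(280,352)).items():
    s=c[125:175,x0:x1].reshape(-1,3); m=abs(s[:,2]-.115)<.012; s=s[m]
    b=cv2.minAreaRect((s[:,:2]*1000).astype(np.float32));print(n,b,cv2.boxPoints(b).round(),np.median(s[:,2]))
for n,(x0,y0,x1,y1,lo) in dict(jar=(220,190,250,215,.03),adapter=(220,140,250,165,.02),can=(360,125,395,155,.04),meter=(65,125,108,180,.015),vbox=(65,182,102,212,.05),mug=(60,215,108,260,.05)).items():
    s=c[y0:y1,x0:x1].reshape(-1,3);s=s[s[:,2]>lo]
    print(n,np.nanmin(s,0).round(3),np.nanmax(s,0).round(3))
w=(px.min(-1)>190)&(abs(c[...,2])<.015)
w[:, :105]=0;w[:,350:]=0;w[:115]=0;w[150:]=0
s=c[w];print("line",len(s));p=np.polyfit(s[:,1],s[:,0],1);print(p,s[:,1].min(),s[:,1].max(),np.abs(s[:,0]-np.polyval(p,s[:,1])).max())
E
```

```text
L ((630.6875610351562, 227.4873046875), (81.63787078857422, 151.6164093017578), 0.14210499823093414) [[590. 303.]
 [590. 152.]
 [672. 152.]
 [671. 303.]] 0.11474644758645347
R ((631.1559448242188, -236.6898956298828), (81.2861099243164, 151.02664184570312), 3.6902925968170166) [[ 586. -164.]
 [ 595. -315.]
 [ 677. -309.]
 [ 667. -159.]] 0.11537799799593218
jar [ 0.466 -0.018  0.031] [0.501 0.019 0.079]
adapter [ 0.612 -0.02   0.02 ] [0.664 0.019 0.052]
can [ 0.642 -0.451  0.041] [ 0.693 -0.4    0.088]
meter [0.576 0.391 0.015] [0.715 0.484 0.046]
vbox [0.478 0.402 0.05 ] [0.531 0.457 0.098]
mug [0.34  0.381 0.05 ] [0.435 0.462 0.097]
line 1742
[-0.04499512  0.70993091] -0.3434724260172567 0.37703343080436835 0.01684814429214354
```

View pics/c0.png

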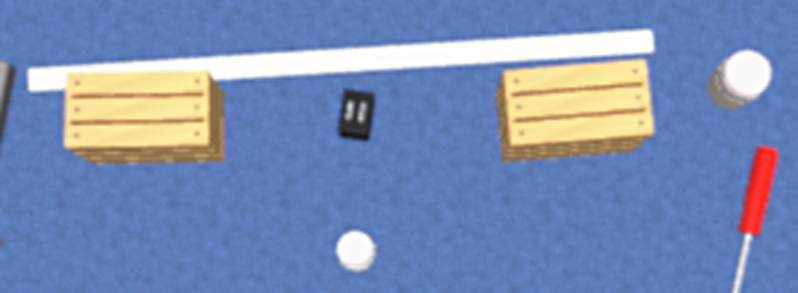

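```bash
python3 - <<'E'
from h import *
d=np.load("top0.npz");c=cloud(d);px=d["pixels"].astype(int)
g=(px[...,1]>px[...,0]+60)&(c[...,2]>.05)
n,l,st,_=cv2.connectedComponentsWithStats(g.astype(np.uint8))
for i in range(1,n):
    if st[i,4]>300: 
        s=c[l==i];print(st[i],s.min(0).round(3),s.max(0).round(3)); print(cv2.boxPoints(cv2.minAreaRect((s[:,:2]*1000).astype(np.float32))).round())
for y in(145,146,147,148): print
for u,v in((173,219),(540,196)): print(ray(d,u*.64,v*.64,0))
for y0 in range(120,345,15):
    col=c[115:150,y0]; m=(px[115:150,y0].min(-1)>170)&(abs(col[:,2])<.02)
    if m.any(): print(y0,col[m][:,1].mean().round(3),col[m][:,0].min().round(4),col[m][:,0].max().round(4))
print(R.from_rotvec([-3.09338677e+00, -5.41913325e-01,3.5e-4]).as_matrix().round(3))
r=c[130:230,410:500].reshape(-1,3);r=r[r[:,2]>.05];print("radio",np.nanmin(r,0),np.nanmax(r,0))
E
```

```text
[ 167  229   44   60 1764] [0.249 0.068 0.05 ] [0.412 0.178 0.122]
[[249. 101.]
 [395.  67.]
 [413. 146.]
 [266. 179.]]
[ 293  240   63   47 1710] [ 0.251 -0.331  0.053] [ 0.377 -0.164  0.124]
[[ 250. -305.]
 [ 325. -333.]
 [ 378. -191.]
 [ 303. -163.]]
[ 390  243   66   63 2108] [ 0.199 -0.597  0.05 ] [ 0.364 -0.445  0.125]
[[ 196. -531.]
 [ 243. -598.]
 [ 368. -510.]
 [ 320. -443.]]
[0.68809279 0.37663228 0.        ]
[ 0.7252368 -0.3452869  0.       ]
120 0.348 0.6779 0.7035
135 0.302 0.6989 0.7067
150 0.256 0.6986 0.7097
165 0.21 0.6995 0.7108
180 0.164 0.6889 0.714
195 0.118 0.6916 0.7168
210 0.072 0.6933 0.7191
225 0.026 0.696 0.7209
240 -0.02 0.6967 0.7252
255 -0.066 0.6988 0.723
270 -0.112 0.7005 0.7248
285 -0.158 0.7045 0.7285
300 -0.204 0.7051 0.7314
315 -0.251 0.7011 0.7333
330 -0.297 0.7114 0.7362
[[ 0.94   0.34  -0.   ]
 [ 0.34  -0.94   0.001]
 [-0.    -0.001 -1.   ]]
radio [ 0.40977319 -0.70014054  0.0500664 ] [ 0.69531145 -0.52465521  0.19065486]
```

```bash
cat >> h.py <<'E'
def rel(target,yaw):
    """tool-frame shift (mm) and turn to reach target pos, tool down with tool x at world yaw (deg)"""
    from workcell import manip
    s=manip.state();r=R.from_rotvec(s["ee_rot"])
    t=R.from_euler("z",yaw,degrees=True)*R.from_euler("x",180,degrees=True)
    print("t",round(s["t"],2),"pos",s["tool_pos"].round(4),"F",s["force"].round(1),"rel mm",(r.inv().apply(np.array(target)-s["tool_pos"])*1000).round(1),"turn",(r.inv()*t).as_rotvec().round(3))
E
python3 -c "
from h import *
rel([.70,-.233,.22],3.5)"
```

```text
t 0.1 pos [ 0.1954 -0.5405  0.2046] F [-0.1  0.1 -0.4] rel mm [ 579.1 -117.7  -15.3] turn [-0.001  0.     0.286]
```

Emit:
{"name": "apply_moves", "arguments": {
  "motion": [58,-12,-10,0,0,0.03,85,116,-24,-15,0,0,0.06,85,174,-36,-15,0,0,0.1,85,232,-48,-15,0,0,0.14,85,290,-60,-15,0,0,0.17,85,348,-71,-15,0,0,0.2,85,406,-83,-15,0,0,0.23,85,464,-95,-15,0,0,0.26,85,522,-107,-15,0,0,0.286,85,579,-118,-15,0,0,0.286,85,579,-118,-15,0,0,0.286,85,579,-118,-15,0,0,0.286,85]
}}

```text
t: 1.6
tool_pos: [0.6994, -0.2329, 0.2189]
ee_rot: [-3.139, -0.096, 0.002]
force: [-0.8, -0.5, 0.7]
gripper_width: 1.0
```

```bash
python3 -c "
from h import *
rel([.702,-.233,.092],3.5)"
```

```text
t 1.6 pos [ 0.6994 -0.2329  0.2189] F [-0.8 -0.5  0.7] rel mm [  2.7   0.4 126.9] turn [-0.001  0.002 -0.   ]
```

Emit:
{"name": "apply_moves", "arguments": {
  "motion": [3,0,45,0,0,0,85,3,0,90,0,0,0,85,3,0,127,0,0,0,85,3,0,127,0,0,0,85]
}}

```text
t: 2.1
tool_pos: [0.7003, -0.2334, 0.0904]
ee_rot: [-3.138, -0.093, 0.008]
force: [0.2, -0.2, 0.4]
gripper_width: 0.993
```

```bash
python3 - <<'E'
from h import *
from workcell import imaging
d=imaging.read_camera("side");crop(d,200,110,330,200,6,"pics/s1.png")
rel([.65,-.235,.092],3.5)
E
```

```text
t 2.15 pos [ 0.7015 -0.2336  0.0927] F [ 0.8 -0.5  0.9] rel mm [-51.5  -1.7   0.8] turn [-0.001  0.002 -0.001]
```

View pics/s1.png

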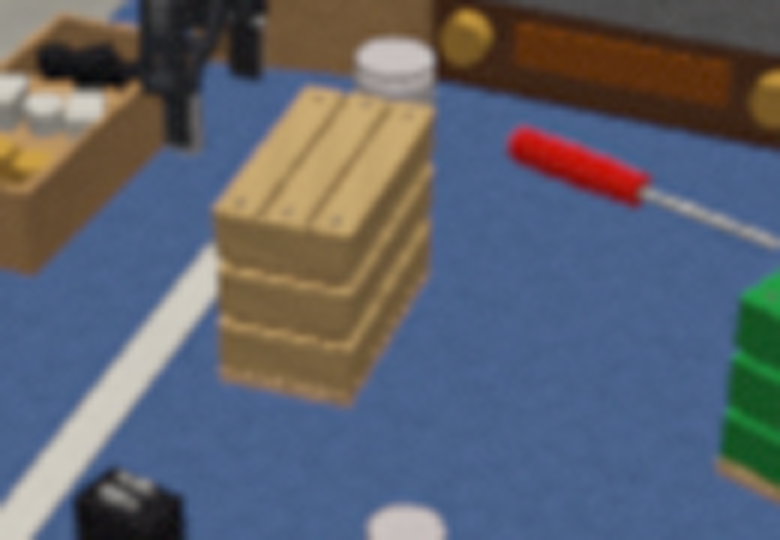

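The fingers, crop (180,130), stand clear beyond the far wall of the right crate (its top is around (320,160)). I'll push slowly.

Emit:
{"name": "apply_moves", "arguments": {
  "motion": [-8,0,0,0,0,0,85,-15,0,0,0,0,0,85,-21,0,0,0,0,0,85,-27,0,0,0,0,0,85,-33,0,0,0,0,0,85,-39,0,0,0,0,0,85,-45,0,0,0,0,0,85]
}}

```text
t: 3.02
tool_pos: [0.6562, -0.2363, 0.0928]
ee_rot: [-3.139, -0.094, 0.003]
force: [0.4, 0.1, -0.5]
gripper_width: 0.992
```

```bash
python3 - <<'E'
from h import *
from workcell import imaging
d=imaging.read_camera("side");crop(d,200,110,330,200,6,"pics/s2.png")
rel([.59,-.239,.092],3.5)
E
```

```text
t 3.08 pos [ 0.6557 -0.2366  0.0929] F [-1.1  0.1  0. ] rel mm [-65.7  -1.5   1. ] turn [-0.001  0.002 -0.002]
```

View pics/s2.png

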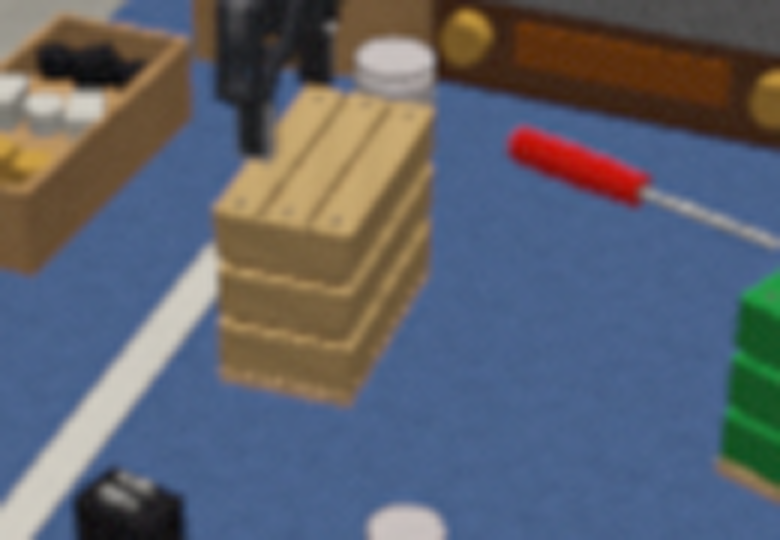

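```bash
python3 - <<'E'
from h import *
from workcell import imaging
d=imaging.read_camera("side");c=cloud(d);px=d["pixels"].astype(int)
for v in range(118,140):
    row=c[v,232:250];dk=px[v,232:250].max(-1)<110
    s=row[dk]; print(v,np.where(dk)[0]+232, s.min(0).round(3) if len(s) else'', s.max(0).round(3) if len(s) else '')
d=imaging.read_camera("top");crop(d,270,100,380,190,7,"pics/t2.png")
E
```

```text
118 [232 233 235 236 237 238 239 240 241 242 243 244 245 246 247 248 249] [ 0.635 -0.512  0.004] [ 0.855 -0.163  0.212]
119 [232 233 234 235 236 237 238 239 240 241 242 243 244 245 246 247 248 249] [nan nan nan] [nan nan nan]
120 [235 236 237 238 239 240 241 242 243 244 245 246 247 248 249] [ 0.638 -0.517 -0.002] [ 0.844 -0.162  0.207]
121 [236 237 238 239 240 241 242 243 244 245 246 247 248 249] [ 0.639 -0.518 -0.003] [ 0.805 -0.164  0.201]
122 [236 237 238 239 240 241 242 243 244 245 246 249] [ 0.64  -0.514  0.   ] [ 0.807 -0.164  0.198]
123 [236 237 238 239 240 241 242 243 244 245 246] [ 0.639 -0.191  0.183] [ 0.659 -0.159  0.196]
124 [236 237 238 239 240 241 242 243 244 245 246] [ 0.638 -0.193  0.178] [ 0.662 -0.164  0.192]
125 [236 237 238 239 240 241 242 243 244 245 246] [ 0.638 -0.188  0.178] [ 0.663 -0.162  0.19 ]
126 [236 237 238 239 240 241 242 243 244 245 246] [ 0.638 -0.477 -0.   ] [ 0.776 -0.159  0.185]
127 [238 239 240 241 242 243 244 245] [ 0.638 -0.19   0.167] [ 0.655 -0.161  0.184]
128 [239 240 241 242 243 244 245] [ 0.642 -0.187  0.163] [ 0.662 -0.177  0.169]
129 [239 240 241 242 243 244 245] [nan nan nan] [nan nan nan]
130 [239 240 241 242 243 244 245] [ 0.642 -0.431  0.002] [ 0.786 -0.175  0.165]
131 [240 241 242 243 244] [ 0.644 -0.184  0.155] [ 0.656 -0.18   0.156]
132 [240 241 242 243 244] [ 0.646 -0.189  0.149] [ 0.656 -0.18   0.154]
133 [240 241 242 243 244] [nan nan nan] [nan nan nan]
134 [240 241 242 243 244 245] [nan nan nan] [nan nan nan]
135 [240 241 242 243 244] [ 0.644 -0.183  0.139] [ 0.658 -0.176  0.145]
136 []  
137 []  
138 []  
139 []
```

View pics/t2.png

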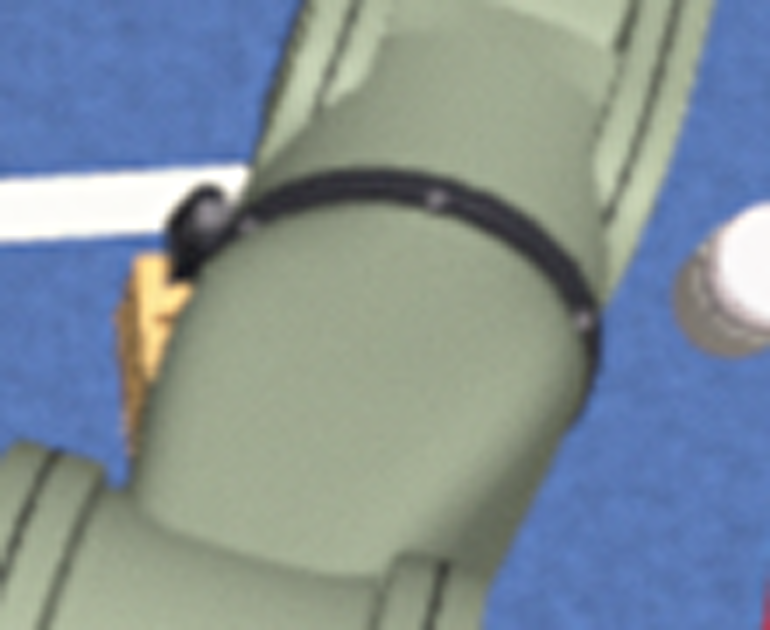

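```bash
python3 - <<'E'
from h import *
from workcell import imaging
d=imaging.read_camera("side");crop(d,225,105,265,150,13,"pics/s3.png")
for z in (.10,.11,.12,.13,.14): print(z,ray(d,242.5,136.5,z).round(3),ray(d,231,135,z).round(3))
E
```

```text
0.1 [ 0.676 -0.237  0.1  ] [ 0.717 -0.231  0.1  ]
0.11 [ 0.668 -0.222  0.11 ] [ 0.709 -0.215  0.11 ]
0.12 [ 0.661 -0.206  0.12 ] [ 0.701 -0.2    0.12 ]
0.13 [ 0.653 -0.191  0.13 ] [ 0.693 -0.184  0.13 ]
0.14 [ 0.646 -0.175  0.14 ] [ 0.684 -0.169  0.14 ]
```

View pics/s3.png

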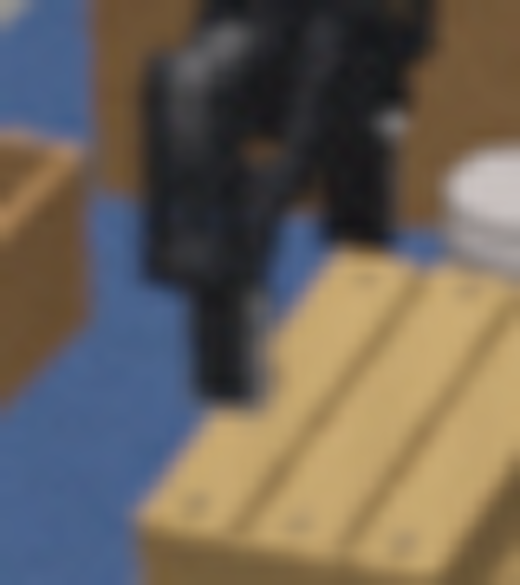

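The tips stand over the crate's top slats, bottom end at crop (230,405), so they are about 0.127 high. Open fingers end well above the TCP. I'll back off, shut the fingers and push with a known tip height.

Emit:
{"name": "apply_moves", "arguments": {
  "motion": [24,0,-20,0,0,0,85,48,0,-20,0,0,0,40,49,0,-20,0,0,0,0,49,0,-20,0,0,0,0,49,0,-11,0,0,0,0,49,0,-11,0,0,0,0]
}}

```text
t: 3.98
tool_pos: [0.705, -0.2333, 0.103]
ee_rot: [-3.139, -0.093, 0.005]
force: [-0.0, 0.4, 0.3]
gripper_width: -0.003
```

```bash
python3 - <<'E'
from h import *
from workcell import imaging
d=imaging.read_camera("side");crop(d,215,105,275,150,13,"pics/s4.png")
rel([.65,-.236,.103],3.5)
for z in (.09,.10,.11,.12,.13): print(z,ray(d,230,135,z).round(3))
E
```

```text
t 4.03 pos [ 0.7052 -0.2334  0.1035] F [ 0.7 -0.6  0.7] rel mm [-55.3  -0.7   0.6] turn [-0.001  0.003 -0.001]
0.09 [ 0.729 -0.245  0.09 ]
0.1 [ 0.721 -0.229  0.1  ]
0.11 [ 0.712 -0.214  0.11 ]
0.12 [ 0.704 -0.198  0.12 ]
0.13 [ 0.696 -0.183  0.13 ]
```

View pics/s4.png

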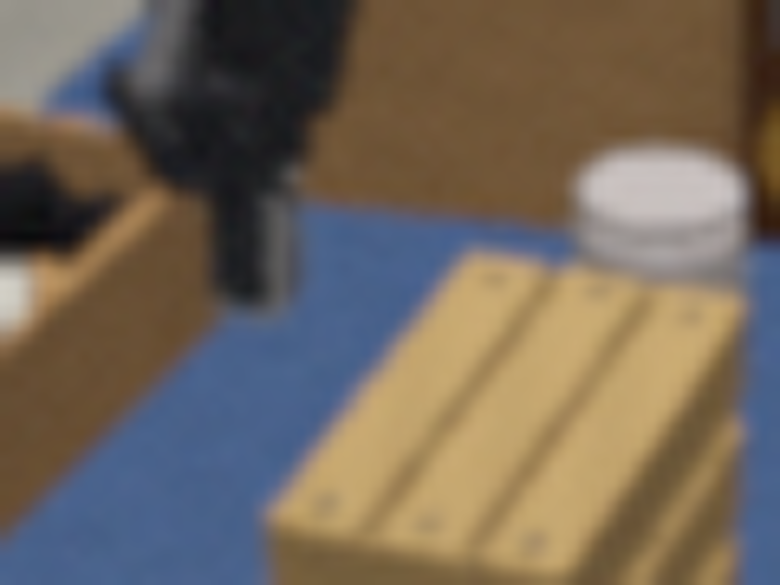

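```bash
python3 - <<'E'
from h import *
d=np.load("side0.npz")
for z in (.10,.11,.12,.13,.14): print(z,ray(d,234.3,128.7,z).round(3))
for z in (.10,.11,.12): print(z,ray(d,215+270/13,105+520/13,z).round(3))
E
```

```text
0.1 [ 0.727 -0.276  0.1  ]
0.11 [ 0.718 -0.259  0.11 ]
0.12 [ 0.71  -0.243  0.12 ]
0.13 [ 0.702 -0.227  0.13 ]
0.14 [ 0.693 -0.211  0.14 ]
0.1 [ 0.673 -0.177  0.1  ]
0.11 [ 0.665 -0.163  0.11 ]
0.12 [ 0.658 -0.148  0.12 ]
```

```bash
python3 - <<'E'
from h import *
from workcell import imaging
d=imaging.read_camera("side");c=cloud(d)
for v in range(118,133): print(v,[tuple(c[v,u].round(3)) for u in (233,235,236,237)])
E
```

```text
118 [(np.float64(0.69), np.float64(-0.198), np.float64(0.187)), (np.float64(0.694), np.float64(-0.221), np.float64(0.175)), (np.float64(0.692), np.float64(-0.224), np.float64(0.174)), (np.float64(0.696), np.float64(-0.239), np.float64(0.166))]
119 [(np.float64(0.691), np.float64(-0.2), np.float64(0.182)), (np.float64(0.694), np.float64(-0.221), np.float64(0.171)), (np.float64(0.691), np.float64(-0.221), np.float64(0.172)), (np.float64(0.692), np.float64(-0.231), np.float64(0.167))]
120 [(np.float64(0.691), np.float64(-0.201), np.float64(0.178)), (np.float64(0.695), np.float64(-0.223), np.float64(0.166)), (np.float64(0.693), np.float64(-0.226), np.float64(0.166)), (np.float64(0.695), np.float64(-0.237), np.float64(0.16))]
121 [(np.float64(0.701), np.float64(-0.218), np.float64(0.164)), (np.float64(0.697), np.float64(-0.227), np.float64(0.161)), (np.float64(0.695), np.float64(-0.229), np.float64(0.16)), (np.float64(0.694), np.float64(-0.235), np.float64(0.157))]
122 [(np.float64(0.703), np.float64(-0.222), np.float64(0.158)), (np.float64(0.695), np.float64(-0.222), np.float64(0.159)), 
[... 1863 characters left out ...]
0.421), np.float64(0.002)), (np.float64(0.802), np.float64(-0.425), np.float64(0.002)), (np.float64(0.798), np.float64(-0.426), np.float64(0.002)), (np.float64(0.797), np.float64(-0.434), np.float64(-0.002))]
131 [(np.float64(0.81), np.float64(-0.422), np.float64(-0.003)), (np.float64(0.798), np.float64(-0.417), np.float64(0.002)), (np.float64(0.794), np.float64(-0.419), np.float64(0.002)), (np.float64(0.793), np.float64(-0.426), np.float64(-0.001))]
132 [(np.float64(0.802), np.float64(-0.406), np.float64(0.002)), (np.float64(0.797), np.float64(-0.415), np.float64(-0.001)), (np.float64(0.794), np.float64(-0.417), np.float64(-0.002)), (np.float64(0.789), np.float64(-0.416), np.float64(-0.0))]
```

Vision puts the shut tip at z≈0.129 while the TCP reads 0.103, so the tip is about 26 mm higher than reported. I go by the camera and lower by 25 mm, then push.

Emit:
{"name": "apply_moves", "arguments": {
  "motion": [0,0,25,0,0,0,0,0,0,25,0,0,0,0,-8,0,25,0,0,0,0,-14,0,25,0,0,0,0,-20,0,25,0,0,0,0,-26,0,25,0,0,0,0,-32,0,25,0,0,0,0]
}}

```text
t: 4.95
tool_pos: [0.6739, -0.2353, 0.0795]
ee_rot: [-3.14, -0.094, 0.0]
force: [5.5, -0.2, 4.7]
gripper_width: -0.0
```

```bash
python3 - <<'E'
from h import *
from workcell import imaging
d=imaging.read_camera("side");crop(d,200,110,330,200,6,"pics/s5.png")
rel([.59,-.239,.078],3.5)
E
```

```text
t 5.0 pos [ 0.6731 -0.2355  0.0795] F [3.3 1.5 4.2] rel mm [-83.2  -1.4   1.5] turn [-0.     0.001 -0.002]
```

View pics/s5.png

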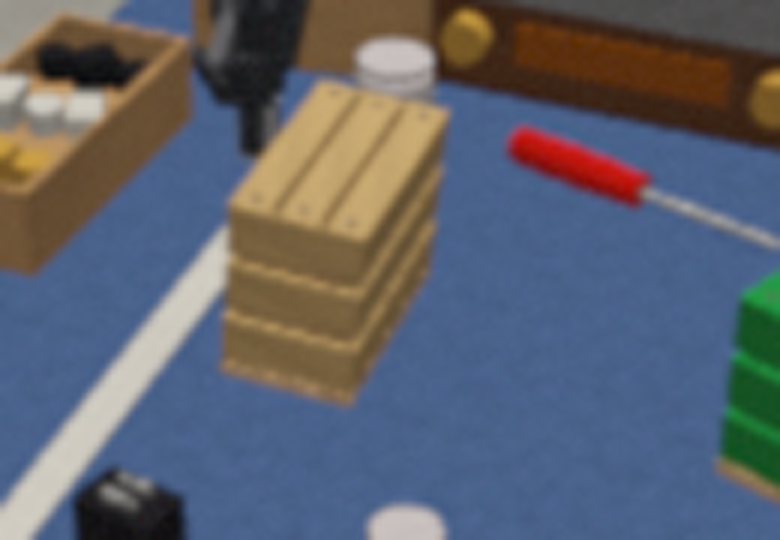

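The right crate is tilting about its near edge, at crop (350,400), which hasn't moved. I continue.

Emit:
{"name": "apply_moves", "arguments": {
  "motion": [-7,0,0,0,0,0,0,-14,0,0,0,0,0,0,-21,0,0,0,0,0,0,-28,0,0,0,0,0,0,-34,0,0,0,0,0,0,-40,0,0,0,0,0,0,-45,0,0,0,0,0,0,-50,0,0,0,0,0,0,-55,0,0,0,0,0,0,-60,0,0,0,0,0,0,-65,0,0,0,0,0,0,-65,0,0,0,0,0,0]
}}

```text
t: 6.5
tool_pos: [0.608, -0.2395, 0.0796]
ee_rot: [-3.14, -0.093, 0.002]
force: [0.1, -0.6, -0.1]
gripper_width: 0.002
```

```bash
python3 - <<'E'
from h import *
from workcell import imaging
d=imaging.read_camera("side");crop(d,200,110,330,200,6,"pics/s6.png")
rel([.70,.228,.2],0)
E
```

```text
t 6.55 pos [ 0.6082 -0.2394  0.0796] F [ 0.2  0.2 -0.3] rel mm [ 119.3 -461.1 -120.3] turn [-0.     0.001  0.059]
```

View pics/s6.png

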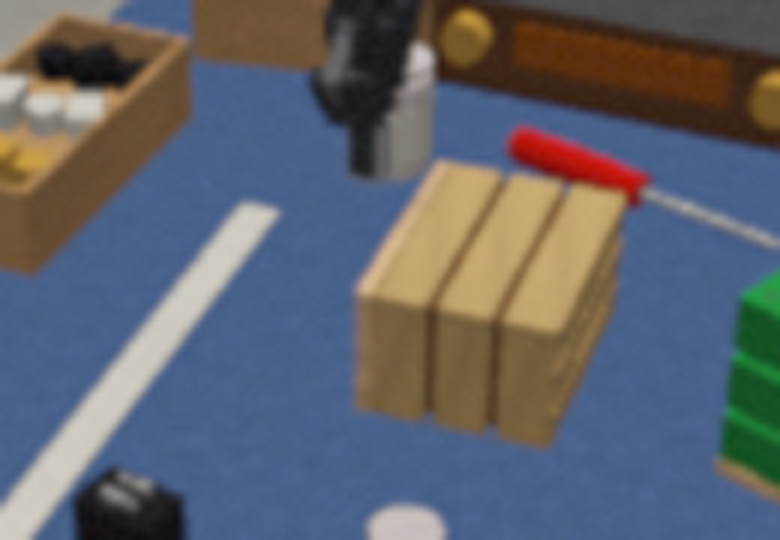

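The right crate lies tipped: its underside edge runs (440,165) to (360,410) in the crop. Now the left one.

Emit:
{"name": "apply_moves", "arguments": {
  "motion": [20,0,-50,0,0,0,0,50,-20,-100,0,0,0,0,80,-75,-120,0,0,0.02,0,100,-130,-120,0,0,0.03,0,115,-190,-120,0,0,0.04,0,120,-245,-120,0,0,0.059,0,120,-300,-120,0,0,0.059,0,120,-355,-120,0,0,0.059,0,120,-410,-120,0,0,0.059,0,120,-461,-120,0,0,0.059,0,120,-461,-120,0,0,0.059,0,120,-461,-120,0,0,0.059,0]
}}

```text
t: 8.05
tool_pos: [0.7009, 0.2274, 0.1995]
ee_rot: [3.141, 0.0, -0.001]
force: [-0.7, -0.1, -0.6]
gripper_width: 0.001
```

```bash
python3 - <<'E'
from h import *
rel([.702,.228,.078],0)
E
```

```text
t 8.05 pos [0.7009 0.2274 0.1995] F [-0.7 -0.1 -0.6] rel mm [  1.3  -0.7 121.5] turn [0.    0.001 0.   ]
```

Emit:
{"name": "apply_moves", "arguments": {
  "motion": [2,0,45,0,0,0,0,3,0,90,0,0,0,0,3,0,121,0,0,0,0,3,0,121,0,0,0,0,-7,0,121,0,0,0,0,-13,0,121,0,0,0,0,-19,0,121,0,0,0,0,-25,0,121,0,0,0,0,-30,0,121,0,0,0,0]
}}

```text
t: 9.18
tool_pos: [0.6709, 0.2273, 0.0791]
ee_rot: [3.142, 0.0, 0.001]
force: [3.2, 0.6, 3.6]
gripper_width: -0.0
```

```bash
python3 - <<'E'
from h import *
from workcell import imaging
d=imaging.read_camera("side");crop(d,130,180,260,290,5,"pics/s7.png")
rel([.59,.228,.078],0)
E
```

```text
t 9.22 pos [0.6703 0.2274 0.079 ] F [ 2.2 -0.9  2.1] rel mm [-80.3  -0.7   1. ] turn [0. 0. 0.]
```

View pics/s7.png

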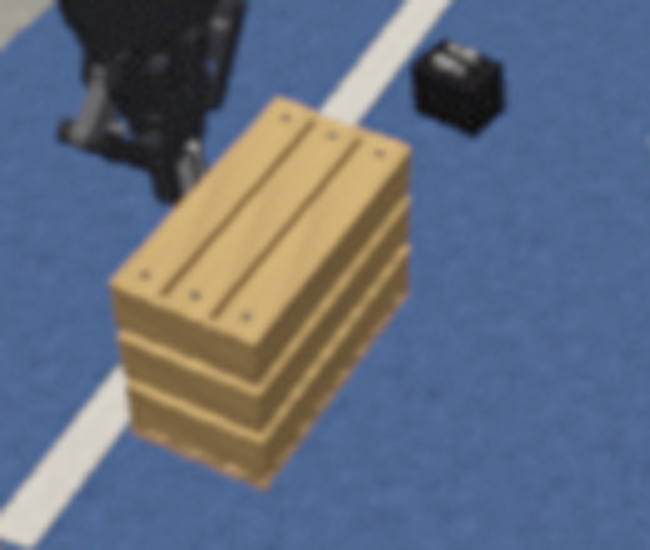

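The left crate is tilting about its near edge, crop (265,487). I continue.

Emit:
{"name": "apply_moves", "arguments": {
  "motion": [-7,0,0,0,0,0,0,-14,0,0,0,0,0,0,-21,0,0,0,0,0,0,-28,0,0,0,0,0,0,-34,0,0,0,0,0,0,-40,0,0,0,0,0,0,-45,0,0,0,0,0,0,-50,0,0,0,0,0,0,-55,0,0,0,0,0,0,-60,0,0,0,0,0,0,-65,0,0,0,0,0,0,-65,0,0,0,0,0,0]
}}

```text
t: 10.72
tool_pos: [0.6051, 0.2275, 0.0791]
ee_rot: [3.142, 0.001, -0.001]
force: [-0.5, -0.3, -0.4]
gripper_width: -0.001
```

Emit:
{"name": "apply_moves", "arguments": {
  "motion": [0,0,-50,0,0,0,0,0,-50,-100,0,0,0,0,-20,-110,-120,0,0,0,0,-80,-165,-120,0,0,0,0,-140,-180,-120,0,0,0,0,-140,-200,-120,0,0,0,0]
}}

```text
t: 11.48
tool_pos: [0.4623, 0.4286, 0.1997]
ee_rot: [-3.141, -0.003, 0.002]
force: [0.7, 0.7, 0.6]
gripper_width: -0.002
```

```bash
python3 - <<'E'
from h import *
from workcell import imaging,manip
print(manip.state()["t"],manip.state()["tool_pos"])
for n in("side","top"):
    d=imaging.read_camera(n)
    cv2.imwrite(f"pics/{n}8.png",cv2.resize(d["pixels"][:,:,::-1],(800,600)))
    np.savez(f"{n}8.npz",**d)
E
```

```text
11.475 [0.46226872 0.42861669 0.19971102]
```

View pics/side8.png

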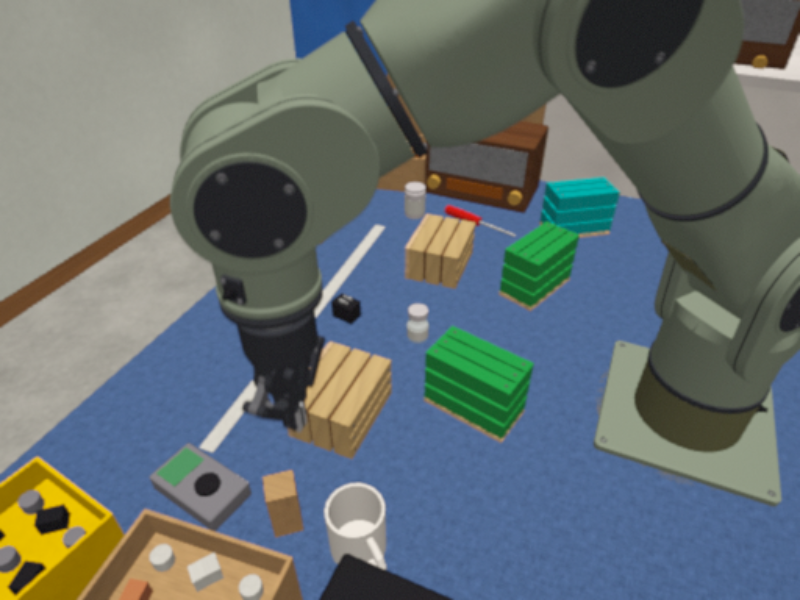

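View pics/top8.png

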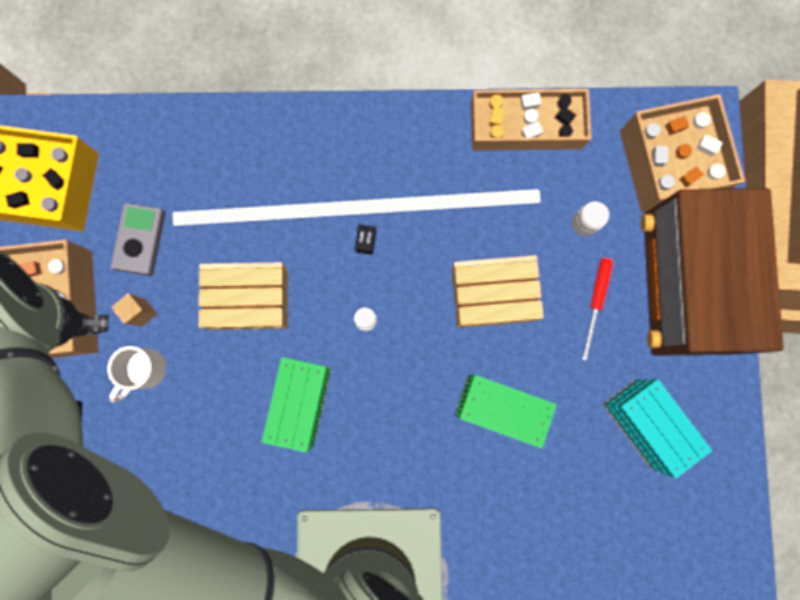

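Both crates lie tipped: top view (242,296) and (499,291), robot side slats up. Neither camera is on the far side, so check what is visible and get precise poses.

```bash
cat >> h.py <<'E'
def boxes(d,zt=.08,tol=.012):
    c=cloud(d);px=d["pixels"].astype(int)
    m=(abs(c[...,2]-zt)<tol)&(px[...,0]>px[...,2]+40)&(px[...,0]>px[...,1])&(px[...,1]>120)&(c[...,0]<.76)&(c[...,0]>.42)&(abs(c[...,1])<.38)
    n,l,st,_=cv2.connectedComponentsWithStats(m.astype(np.uint8))
    for i in range(1,n):
        if st[i,4]>200:
            s=c[l==i];b=cv2.minAreaRect((s[:,:2]*1000).astype(np.float32))
            print("ctr",np.round(b[0]),"size",np.round(b[1]),"ang",round(b[2],1),"z",np.median(s[:,2]).round(3),"\n",cv2.boxPoints(b).round().tolist())
E
python3 - <<'E'
from h import *
d=np.load("top8.npz");boxes(d);crop(d,280,150,370,220,8,"pics/t8.png")
rel([.446,-.29,.2],3.5)
E
```

```text
ctr [ 531. -244.] size [116. 151.] ang 4.1 z 0.081 
 [[467.0, -172.0], [478.0, -323.0], [594.0, -315.0], [583.0, -164.0]]
ctr [547. 227.] size [ 78. 151.] ang 0.3 z 0.08 
 [[508.0, 302.0], [508.0, 151.0], [587.0, 151.0], [586.0, 302.0]]
ctr [487. 227.] size [ 35. 151.] ang 0.0 z 0.08 
 [[470.0, 302.0], [470.0, 151.0], [505.0, 151.0], [505.0, 302.0]]
t 11.57 pos [0.4618 0.4312 0.1993] F [0.3 0.4 0.4] rel mm [-20.1 721.1  -2. ] turn [-0.002  0.002 -0.055]
```

View pics/t8.png

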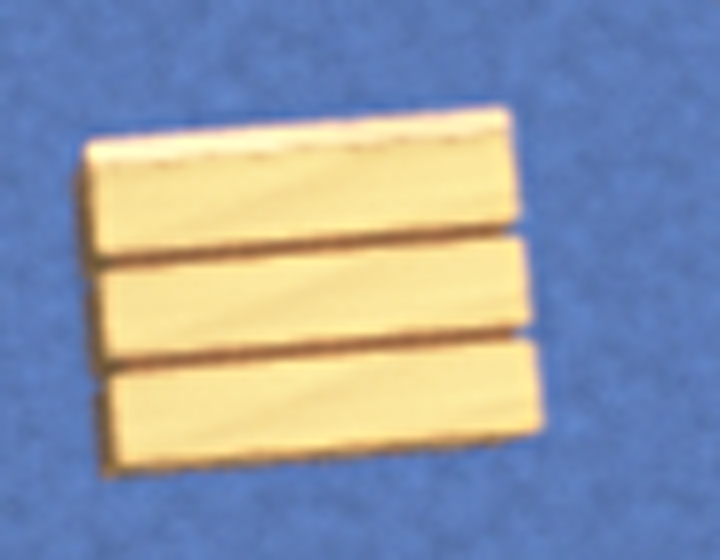

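From neither camera is the +x face visible: the top camera is at x=0.375 and the side camera at x=0.18, both on the robot's side. The side camera will see the right crate's underside if that crate is yawed by about 45°. So I'll turn it in place with one finger push, look, and straighten it afterwards.

Emit:
{"name": "apply_moves", "arguments": {
  "motion": [-2,60,0,0,0,0,0,-4,120,0,0,0,0,0,-6,180,0,0,0,0,0,-8,240,0,0,0,0,0,-10,300,0,0,0,0,0,-12,360,0,0,0,0,0,-14,420,0,0,0,0,0,-16,480,0,0,0,-0.02,0,-18,540,0,0,0,-0.04,0,-20,600,0,0,0,-0.055,0,-20,660,0,0,0,-0.055,0,-20,720,0,0,0,-0.055,0]
}}

```text
t: 13.08
tool_pos: [0.4457, -0.2916, 0.1981]
ee_rot: [-3.139, -0.094, 0.002]
force: [2.0, 0.5, 0.4]
gripper_width: -0.001
```

```bash
python3 - <<'E'
from h import *
rel([.446,-.303,.015],3.5)
E
```

```text
t 13.07 pos [ 0.4457 -0.2916  0.1981] F [2.  0.5 0.4] rel mm [ -0.2  11.7 183.1] turn [-0.002  0.001 -0.001]
```

Emit:
{"name": "apply_moves", "arguments": {
  "motion": [0,12,50,0,0,0,0,0,12,100,0,0,0,0,0,12,150,0,0,0,0,0,12,180,0,0,0,0,0,12,180,0,0,0,0]
}}

```text
t: 13.7
tool_pos: [0.4451, -0.3034, 0.0167]
ee_rot: [-3.137, -0.093, 0.006]
force: [0.2, -0.4, 1.1]
gripper_width: -0.001
```

Emit:
{"name": "apply_moves", "arguments": {
  "motion": [10,0,0,0,0,0,0,20,0,0,0,0,0,0,30,0,0,0,0,0,0,40,0,0,0,0,0,0,50,0,0,0,0,0,0,60,0,0,0,0,0,0,70,0,0,0,0,0,0,78,0,0,0,0,0,0,78,0,0,0,0,0,0]
}}

```text
t: 14.82
tool_pos: [0.524, -0.2988, 0.0172]
ee_rot: [-3.138, -0.094, 0.004]
force: [-0.7, -1.0, -0.1]
gripper_width: -0.001
```

```bash
python3 - <<'E'
from h import *
from workcell import imaging
for n in("side","top"):
    d=imaging.read_camera(n);np.savez(f"{n}9.npz",**d)
    if n=="top": boxes(d)
    cv2.imwrite(f"pics/{n}9.png",cv2.resize(d["pixels"][:,:,::-1],(800,600)))
rel([.54,-.30,.015],3.5)
E
```

```text
ctr [ 568. -225.] size [115. 151.] ang 24.5 z 0.08 
 [[484.0, -180.0], [547.0, -318.0], [652.0, -271.0], [589.0, -133.0]]
ctr [566. 226.] size [ 42. 148.] ang 0.3 z 0.08 
 [[545.0, 300.0], [545.0, 151.0], [587.0, 152.0], [586.0, 300.0]]
ctr [525. 227.] size [152.  33.] ang 89.6 z 0.08 
 [[508.0, 151.0], [541.0, 151.0], [542.0, 302.0], [509.0, 302.0]]
ctr [488. 226.] size [ 35. 151.] ang 0.4 z 0.08 
 [[470.0, 302.0], [471.0, 151.0], [505.0, 151.0], [504.0, 302.0]]
t 14.93 pos [ 0.5235 -0.2985  0.0168] F [ 0.1 -0.8  0.3] rel mm [16.4  2.5  1.8] turn [-0.003  0.003 -0.001]
```

View pics/side9.png

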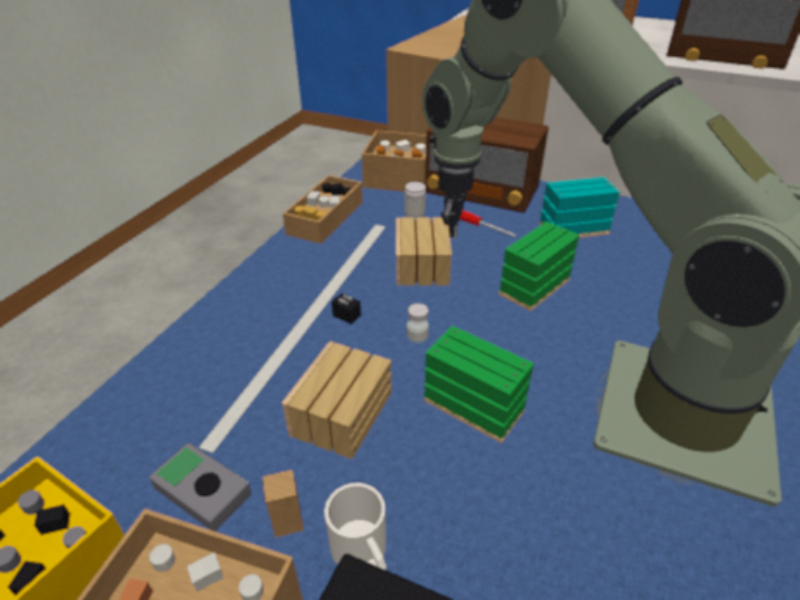

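The right crate has turned about 24° (crop centre at picture (423,250)) and its centre went 37 mm forward. I finish the turn by pushing the other end of its underside back towards the robot, which also brings the centre back.

```bash
python3 - <<'E'
from h import *
rel([.637,-.150,.15],3.5)
rel([.637,-.150,.015],3.5)
E
```

```text
t 14.93 pos [ 0.5235 -0.2985  0.0168] F [ 0.1 -0.8  0.3] rel mm [ 121.8 -141.8 -133.1] turn [-0.003  0.003 -0.001]
t 14.93 pos [ 0.5235 -0.2985  0.0168] F [ 0.1 -0.8  0.3] rel mm [ 122.2 -141.4    1.9] turn [-0.003  0.003 -0.001]
```

Emit:
{"name": "apply_moves", "arguments": {
  "motion": [-10,0,-40,0,0,0,0,-10,0,-95,0,0,0,0,10,-30,-133,0,0,0,0,50,-70,-133,0,0,0,0,95,-110,-133,0,0,0,0,122,-142,-133,0,0,0,0,122,-142,-90,0,0,0,0,122,-142,-40,0,0,0,0,122,-142,0,0,0,0,0,122,-142,0,0,0,0,0]
}}

```text
t: 16.18
tool_pos: [0.6353, -0.1488, 0.015]
ee_rot: [-3.136, -0.094, 0.011]
force: [-0.1, -0.4, 0.7]
gripper_width: -0.003
```

Emit:
{"name": "apply_moves", "arguments": {
  "motion": [-10,0,0,0,0,0,0,-20,0,0,0,0,0,0,-30,0,0,0,0,0,0,-40,0,0,0,0,0,0,-50,0,0,0,0,0,0,-60,0,0,0,0,0,0,-70,0,0,0,0,0,0,-78,0,0,0,0,0,0,-78,0,0,0,0,0,0]
}}

```text
t: 17.3
tool_pos: [0.5578, -0.1536, 0.0166]
ee_rot: [-3.136, -0.094, 0.009]
force: [1.2, 1.3, 1.0]
gripper_width: -0.002
```

Emit:
{"name": "apply_moves", "arguments": {
  "motion": [12,0,-10,0,0,0,0,25,0,-60,0,0,0,0,25,0,-120,0,0,0,0,25,0,-180,0,0,0,0,25,0,-200,0,0,0,0]
}}

```text
t: 17.92
tool_pos: [0.5846, -0.1534, 0.2203]
ee_rot: [-3.138, -0.094, 0.003]
force: [1.0, 0.4, -0.4]
gripper_width: 0.001
```

```bash
python3 - <<'E'
from h import *
from workcell import imaging
d=imaging.read_camera("top");boxes(d)
cv2.imwrite("pics/top10.png",cv2.resize(d["pixels"][:,:,::-1],(800,600)))
d=imaging.read_camera("side");crop(d,220,110,340,200,6.6,"pics/s10.png");np.savez("side10.npz",**d)
E
```

```text
ctr [ 528. -264.] size [ 60. 126.] ang 43.8 z 0.081 
 [[463.0, -240.0], [550.0, -330.0], [593.0, -289.0], [506.0, -198.0]]
ctr [566. 226.] size [ 41. 149.] ang 0.6 z 0.08 
 [[544.0, 300.0], [546.0, 151.0], [587.0, 151.0], [585.0, 301.0]]
ctr [525. 226.] size [150.  34.] ang 89.1 z 0.08 
 [[507.0, 151.0], [541.0, 151.0], [543.0, 301.0], [509.0, 302.0]]
ctr [488. 226.] size [ 35. 151.] ang 0.1 z 0.08 
 [[470.0, 301.0], [470.0, 151.0], [505.0, 151.0], [505.0, 301.0]]
```

View pics/s10.png

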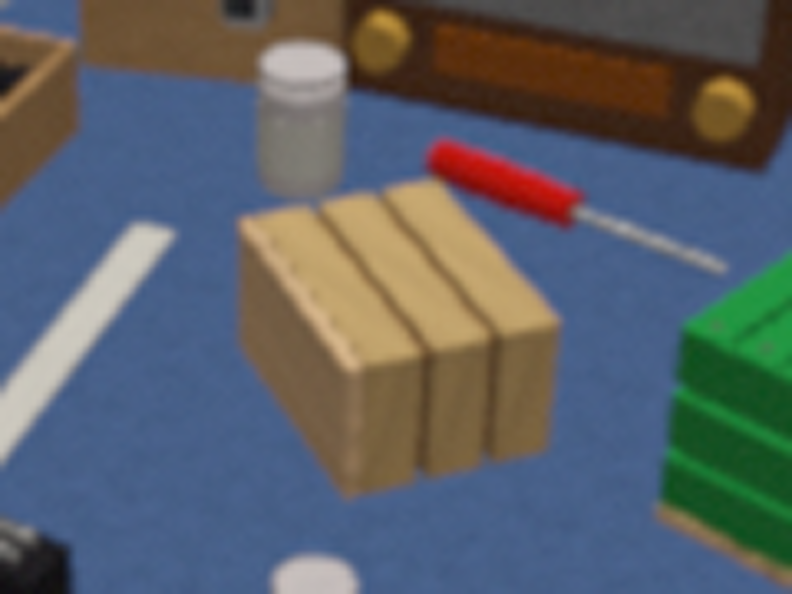

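View pics/top10.png

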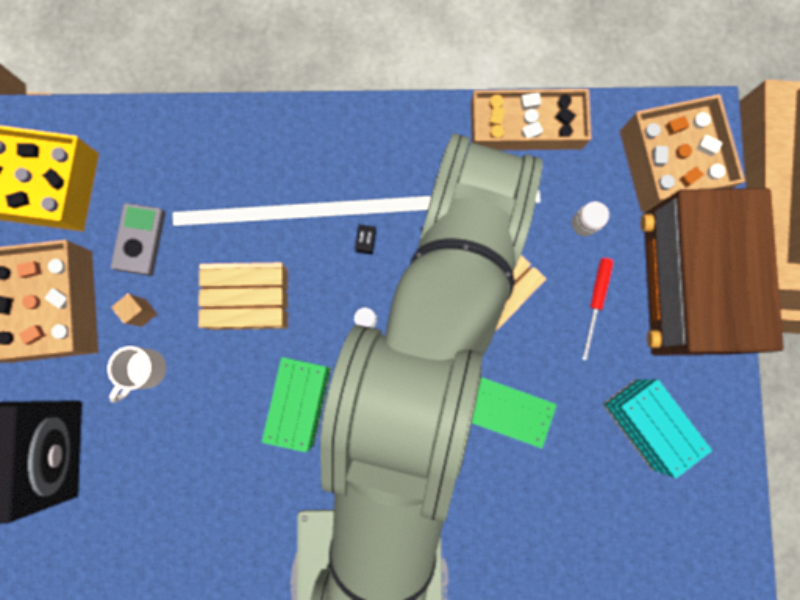

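The underside, crop (300,350), is now in plain view and is bare plywood with no ring. Confirm with a contrast crop and get the crate's pose from the side depth.

```bash
python3 - <<'E'
from h import *
d=np.load("side10.npz")
boxes(d)
p=d["pixels"][135:190,250:285,::-1];p=cv2.convertScaleAbs(cv2.resize(p,None,fx=10,fy=10,interpolation=cv2.INTER_CUBIC),alpha=1.8)
cv2.imwrite("pics/s10b.png",p)
rel([.446,-.19,.2],3.5)
E
```

```text
ctr [ 538. -234.] size [115. 154.] ang 44.1 z 0.08 
 [[443.0, -219.0], [550.0, -329.0], [633.0, -249.0], [526.0, -139.0]]
ctr [547. 230.] size [ 78. 152.] ang 0.4 z 0.08 
 [[507.0, 306.0], [508.0, 153.0], [586.0, 154.0], [585.0, 306.0]]
ctr [487. 227.] size [ 37. 152.] ang 0.7 z 0.079 
 [[468.0, 303.0], [470.0, 151.0], [506.0, 152.0], [505.0, 304.0]]
t 18.02 pos [ 0.5845 -0.1533  0.2189] F [ 0.1  0.1 -0.9] rel mm [-140.4   28.4   19.2] turn [-0.003  0.003 -0.001]
```

View pics/s10b.png

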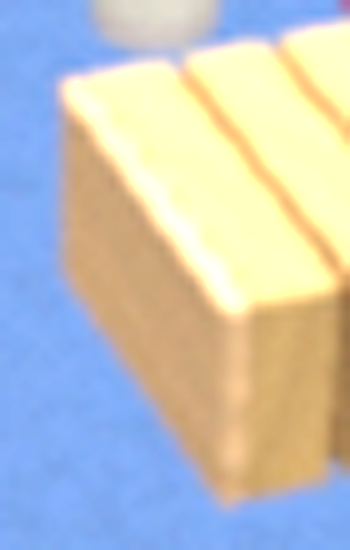

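Bare plywood confirmed, so the stamp must be on the left crate. First I turn the right crate back to where it lay, using two pushes at opposite corners.

```bash
python3 - <<'E'
from h import *
rel([.655,-.204,.16],3.5)
rel([.655,-.204,.015],3.5)
rel([.595,-.262,.015],3.5)
E
```

```text
t 18.02 pos [ 0.5845 -0.1533  0.2189] F [ 0.1  0.1 -0.9] rel mm [67.5 55.  58.6] turn [-0.003  0.003 -0.001]
t 18.02 pos [ 0.5845 -0.1533  0.2189] F [ 0.1  0.1 -0.9] rel mm [ 67.8  55.4 203.6] turn [-0.003  0.003 -0.001]
t 18.02 pos [ 0.5845 -0.1533  0.2189] F [ 0.1  0.1 -0.9] rel mm [  4.5 109.7 203.6] turn [-0.003  0.003 -0.001]
```

Emit:
{"name": "apply_moves", "arguments": {
  "motion": [35,28,10,0,0,0,0,68,55,40,0,0,0,0,68,55,95,0,0,0,0,68,55,150,0,0,0,0,68,55,200,0,0,0,0,68,55,202,0,0,0,0,57,64,202,0,0,0,0,46,73,202,0,0,0,0,37,81,202,0,0,0,0,28,89,202,0,0,0,0,19,97,202,0,0,0,0,11,104,202,0,0,0,0]
}}

```text
t: 19.52
tool_pos: [0.6019, -0.2568, 0.0181]
ee_rot: [-3.138, -0.093, -0.001]
force: [5.7, 1.4, 3.6]
gripper_width: -0.002
```

Emit:
{"name": "apply_moves", "arguments": {
  "motion": [-6,5,0,0,0,0,0,-6,5,0,0,0,0,0,15,-15,-20,0,0,0,0,15,-15,-80,0,0,0,0,15,-15,-140,0,0,0,0]
}}

```text
t: 20.15
tool_pos: [0.6156, -0.2406, 0.1597]
ee_rot: [-3.138, -0.094, 0.0]
force: [-0.6, 0.4, 0.5]
gripper_width: 0.001
```

```bash
python3 - <<'E'
from h import *
from workcell import imaging
d=imaging.read_camera("side");boxes(d)
crop(d,220,110,340,200,6.6,"pics/s11.png")
rel([.446,-.19,.2],3.5)
E
```

```text
ctr [ 540. -229.] size [ 42. 154.] ang 26.3 z 0.08 
 [[487.0, -169.0], [555.0, -308.0], [593.0, -289.0], [525.0, -151.0]]
ctr [ 504. -247.] size [ 31. 151.] ang 26.5 z 0.08 
 [[456.0, -187.0], [523.0, -322.0], [551.0, -308.0], [484.0, -173.0]]
ctr [ 469. -261.] size [ 32. 148.] ang 26.2 z 0.08 
 [[422.0, -202.0], [487.0, -334.0], [516.0, -320.0], [451.0, -187.0]]
ctr [546. 228.] size [ 78. 153.] ang 0.4 z 0.08 
 [[507.0, 304.0], [508.0, 152.0], [586.0, 152.0], [585.0, 305.0]]
ctr [487. 228.] size [ 36. 151.] ang 0.7 z 0.08 
 [[468.0, 304.0], [470.0, 153.0], [506.0, 153.0], [504.0, 304.0]]
t 20.2 pos [ 0.6181 -0.2421  0.168 ] F [ 2.  -0.6 10.8] rel mm [-168.3  -62.2  -33.6] turn [ 0.002 -0.009 -0.001]
```

View pics/s11.png

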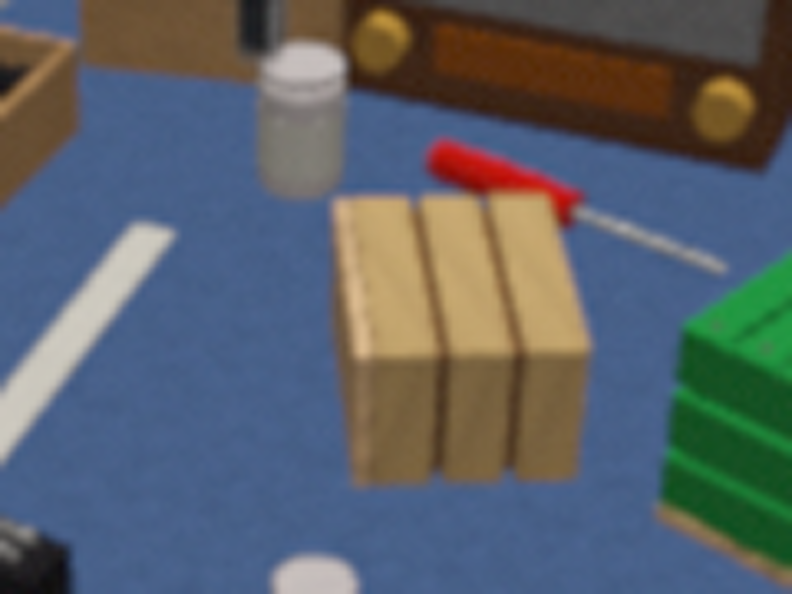

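It is now at 26°, and the centre has come back towards the robot. The second push goes in +x on the near face, close to its +y end; it should turn and shift the crate back. The green crate's corner is at (0.378,-0.191), so I push a bit higher to keep the gripper body clear of it.

```bash
python3 - <<'E'
from h import *
rel([.408,-.220,.2],3.5)
rel([.408,-.220,.046],3.5)
E
```

```text
t 20.2 pos [ 0.6181 -0.2421  0.168 ] F [ 2.  -0.6 10.8] rel mm [-208.1  -34.5  -33.9] turn [ 0.002 -0.009 -0.001]
t 20.2 pos [ 0.6181 -0.2421  0.168 ] F [ 2.  -0.6 10.8] rel mm [-209.5  -34.8  120.1] turn [ 0.002 -0.009 -0.001]
```

Emit:
{"name": "apply_moves", "arguments": {
  "motion": [-10,0,-32,0,0,0,0,-65,-8,-32,0,0,0,0,-125,-20,-32,0,0,0,0,-185,-32,-32,0,-0.009,0,0,-208,-35,-32,0,-0.009,0,0,-209,-35,0,0,-0.009,0,0,-209,-35,50,0,-0.009,0,0,-209,-35,90,0,-0.009,0,0,-209,-35,90,0,-0.009,0,0]
}}

```text
t: 21.32
tool_pos: [0.4071, -0.2191, 0.0747]
ee_rot: [3.14, 0.094, -0.005]
force: [-0.1, -0.0, 1.3]
gripper_width: -0.001
```

```bash
python3 - <<'E'
from h import *
from workcell import imaging
d=imaging.read_camera("side");
crop(d,230,110,390,230,5,"pics/s12.png")
rel([.408,-.220,.046],3.5)
E
```

```text
t 21.38 pos [ 0.4078 -0.2196  0.0763] F [1.1 0.1 0.7] rel mm [ 0.2  0.4 30.3] turn [ 0.001  0.001 -0.001]
```

View pics/s12.png

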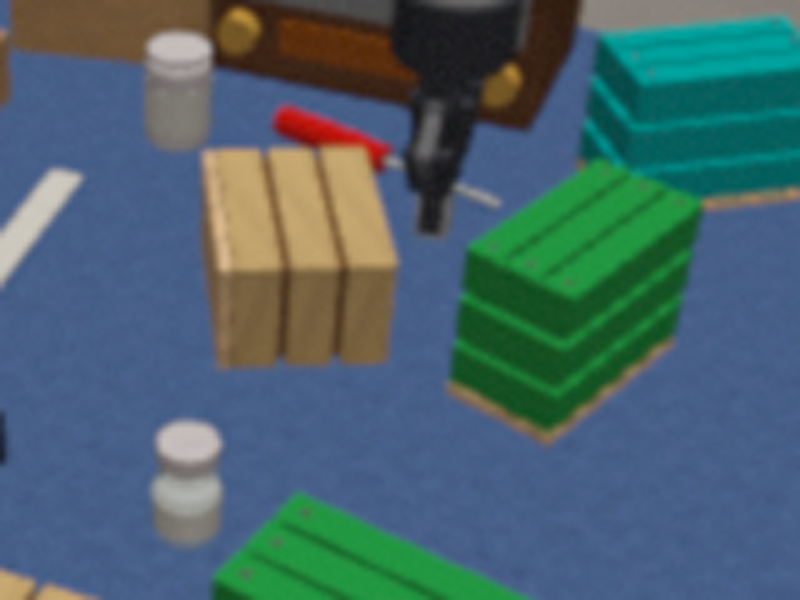

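The fingertip, crop (432,225), is clear between the crate and the green one. Lower and push.

Emit:
{"name": "apply_moves", "arguments": {
  "motion": [0,0,30,0,0,0,0,0,0,30,0,0,0,0,10,0,30,0,0,0,0,20,0,30,0,0,0,0,30,0,30,0,0,0,0,38,0,30,0,0,0,0,46,0,30,0,0,0,0,54,0,30,0,0,0,0,60,0,30,0,0,0,0,60,0,30,0,0,0,0]
}}

```text
t: 22.62
tool_pos: [0.4684, -0.216, 0.0464]
ee_rot: [3.139, 0.094, -0.001]
force: [-1.4, 0.4, -0.1]
gripper_width: 0.003
```

```bash
python3 - <<'E'
from h import *
from workcell import imaging
d=imaging.read_camera("side");boxes(d)
rel([.446,-.19,.2],3.5)
E
```

```text
ctr [ 585. -245.] size [ 40. 153.] ang 14.4 z 0.08 
 [[547.0, -176.0], [585.0, -324.0], [623.0, -314.0], [585.0, -166.0]]
ctr [ 545. -253.] size [ 32. 149.] ang 14.3 z 0.08 
 [[511.0, -185.0], [547.0, -329.0], [579.0, -321.0], [542.0, -177.0]]
ctr [546. 229.] size [151.  78.] ang 90.0 z 0.08 
 [[507.0, 154.0], [585.0, 154.0], [586.0, 305.0], [507.0, 305.0]]
ctr [487. 228.] size [ 37. 151.] ang 0.8 z 0.08 
 [[467.0, 304.0], [469.0, 153.0], [506.0, 153.0], [504.0, 304.0]]
t 22.68 pos [ 0.4683 -0.2161  0.0464] F [ 0.6  0.9 -0.1] rel mm [ -20.7  -27.2 -153.6] turn [ 0.002  0.    -0.001]
```

It is now at 14°, with its heel 14 mm from its start. One small push on the far face at its −y end squares it up.

```bash
python3 - <<'E'
from h import *
rel([.658,-.300,.17],3.5)
rel([.658,-.300,.02],3.5)
rel([.604,-.303,.02],3.5)
E
```

```text
t 22.68 pos [ 0.4683 -0.2161  0.0464] F [ 0.6  0.9 -0.1] rel mm [ 184.3   95.3 -123.5] turn [ 0.002  0.    -0.001]
t 22.68 pos [ 0.4683 -0.2161  0.0464] F [ 0.6  0.9 -0.1] rel mm [184.3  95.   26.5] turn [ 0.002  0.    -0.001]
t 22.68 pos [ 0.4683 -0.2161  0.0464] F [ 0.6  0.9 -0.1] rel mm [130.2  94.8  26.5] turn [ 0.002  0.    -0.001]
```

Emit:
{"name": "apply_moves", "arguments": {
  "motion": [-12,0,-20,0,0,0,0,-12,0,-75,0,0,0,0,0,10,-123,0,0,0,0,50,35,-123,0,0,0,0,100,60,-123,0,0,0,0,150,80,-123,0,0,0,0,184,95,-123,0,0,0,0,184,95,-70,0,0,0,0,184,95,-20,0,0,0,0,184,95,25,0,0,0,0,184,95,25,0,0,0,0]
}}

```text
t: 24.05
tool_pos: [0.6562, -0.2994, 0.0189]
ee_rot: [-3.14, -0.094, 0.007]
force: [0.0, -0.5, 0.9]
gripper_width: 0.001
```

Emit:
{"name": "apply_moves", "arguments": {
  "motion": [-10,0,0,0,0,0,0,-20,0,0,0,0,0,0,-28,0,0,0,0,0,0,-36,0,0,0,0,0,0,-44,0,0,0,0,0,0,-52,0,0,0,0,0,0,-52,0,0,0,0,0,0]
}}

```text
t: 24.92
tool_pos: [0.6045, -0.3029, 0.0204]
ee_rot: [3.14, 0.093, -0.005]
force: [-0.5, -0.5, -0.5]
gripper_width: 0.002
```

```bash
python3 - <<'E'
from h import *
from workcell import imaging
d=imaging.read_camera("side");boxes(d)
rel([.43,.227,.2],0)
E
```

```text
ctr [ 532. -244.] size [121. 155.] ang 5.4 z 0.08 
 [[464.0, -173.0], [479.0, -327.0], [599.0, -316.0], [585.0, -161.0]]
ctr [546. 229.] size [ 78. 151.] ang 0.2 z 0.08 
 [[507.0, 304.0], [507.0, 154.0], [585.0, 154.0], [585.0, 305.0]]
ctr [487. 228.] size [ 36. 151.] ang 0.4 z 0.08 
 [[469.0, 303.0], [470.0, 152.0], [506.0, 152.0], [505.0, 303.0]]
t 24.98 pos [ 0.6046 -0.3026  0.02  ] F [-0.3  0.6 -0.1] rel mm [-143.3 -539.1 -179.4] turn [-0.     0.004  0.06 ]
```

The right crate is back at (0.532,-0.244), 5°, which is within 2 mm of where it was tipped. Now the stamped left crate, with the fingers open for a wide, square push.

Emit:
{"name": "apply_moves", "arguments": {
  "motion": [15,0,-20,0,0,0,0,15,0,-80,0,0,0,0,10,-20,-140,0,0,0,0,-10,-75,-179,0,0,0,0,-35,-130,-179,0,0,0.02,0,-60,-188,-179,0,0,0.04,85,-80,-248,-179,0,0,0.06,85,-95,-308,-179,0,0,0.06,85,-110,-368,-179,0,0,0.06,85,-125,-428,-179,0,0,0.06,85,-138,-488,-179,0,0,0.06,85,-143,-538,-179,0,0,0.06,85]
}}

```text
t: 26.48
tool_pos: [0.4293, 0.2284, 0.2]
ee_rot: [-3.141, -0.001, 0.006]
force: [1.0, -0.6, -0.7]
gripper_width: 0.994
```

```bash
python3 - <<'E'
from h import *
rel([.432,.227,.018],1)
E
```

```text
t 26.48 pos [0.4293 0.2284 0.2   ] F [ 1.  -0.6 -0.7] rel mm [  3.4   1.5 182. ] turn [-0.     0.004 -0.017]
```

Emit:
{"name": "apply_moves", "arguments": {
  "motion": [3,1,50,0,0,0,85,3,1,100,0,0,-0.017,85,3,1,150,0,0,-0.017,85,3,1,182,0,0,-0.017,85,3,1,182,0,0,-0.017,85]
}}

```text
t: 27.1
tool_pos: [0.4309, 0.2272, 0.0168]
ee_rot: [3.141, 0.028, -0.011]
force: [-0.1, -0.0, 0.2]
gripper_width: 1.0
```

Emit:
{"name": "apply_moves", "arguments": {
  "motion": [10,0,0,0,0,0,85,20,0,0,0,0,0,85,30,0,0,0,0,0,85,40,0,0,0,0,0,85,50,0,0,0,0,0,85,60,0,0,0,0,0,85,70,0,0,0,0,0,85,80,0,0,0,0,0,85,80,0,0,0,0,0,85]
}}

```text
t: 28.22
tool_pos: [0.5117, 0.2285, 0.0166]
ee_rot: [3.141, 0.027, -0.009]
force: [-0.4, 0.0, 0.3]
gripper_width: 0.997
```

```bash
python3 - <<'E'
from h import *
from workcell import imaging
d=imaging.read_camera("side");boxes(d)
crop(d,110,170,290,305,4.4,"pics/s13.png")
rel([.588,.227,.018],1)
E
```

```text
ctr [ 529. -244.] size [115. 154.] ang 4.9 z 0.08 
 [[465.0, -172.0], [478.0, -326.0], [593.0, -316.0], [580.0, -162.0]]
ctr [600. 230.] size [ 78. 153.] ang 1.1 z 0.079 
 [[559.0, 306.0], [562.0, 153.0], [640.0, 155.0], [637.0, 308.0]]
t 28.27 pos [0.5113 0.2286 0.0165] F [-0.7  0.1 -0.3] rel mm [76.6  2.9 -2. ] turn [0.001 0.006 0.   ]
```

View pics/s13.png

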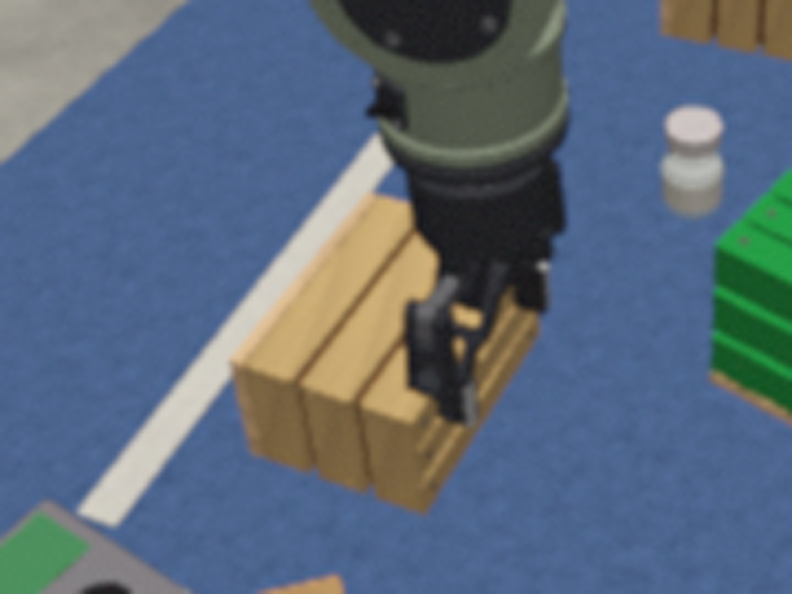

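The underside edge is at x≈0.638, square (1°). 78 mm more takes it about 20 mm past the middle of the tape.

Emit:
{"name": "apply_moves", "arguments": {
  "motion": [10,0,0,0,0,0,85,20,0,0,0,0,0,85,30,0,0,0,0,0,85,40,0,0,0,0,0,85,50,0,0,0,0,0,85,58,0,0,0,0,0,85,66,0,0,0,0,0,85,73,0,0,0,0,0,85,79,0,0,0,0,0,85,79,0,0,0,0,0,85]
}}

```text
t: 29.52
tool_pos: [0.5911, 0.2298, 0.016]
ee_rot: [3.141, 0.027, -0.008]
force: [0.0, -0.7, -0.9]
gripper_width: 1.0
```

Emit:
{"name": "apply_moves", "arguments": {
  "motion": [-25,0,0,0,0,0,85,-60,0,-10,0,0,0,85,-100,0,-60,0,0,0,85,-130,0,-120,0,0,0,85,-160,0,-180,0,0,0,85,-170,50,-200,0,0,0,85,-170,110,-200,0,0,0,85,-170,170,-200,0,0,0,85,-170,220,-200,0,0,0,85,-170,220,-200,0,0,0,85]
}}

```text
t: 30.78
tool_pos: [0.4262, 0.0035, 0.2174]
ee_rot: [3.14, 0.018, -0.006]
force: [-0.0, 1.4, -0.1]
gripper_width: 0.997
```

```bash
python3 - <<'E'
from h import *
from workcell import imaging
for n in("side","top"):
    d=imaging.read_camera(n);print(n);boxes(d)
    cv2.imwrite(f"pics/{n}14.png",cv2.resize(d["pixels"][:,:,::-1],(800,600)))
rel([0,0,0],0)
E
```

```text
side
ctr [ 566. -241.] size [ 40. 151.] ang 5.1 z 0.08 
 [[540.0, -168.0], [553.0, -318.0], [593.0, -314.0], [579.0, -164.0]]
ctr [ 489. -247.] size [ 34. 154.] ang 5.6 z 0.08 
 [[464.0, -171.0], [479.0, -325.0], [513.0, -322.0], [498.0, -168.0]]
ctr [678. 231.] size [ 80. 152.] ang 1.1 z 0.079 
 [[636.0, 307.0], [639.0, 154.0], [719.0, 156.0], [716.0, 308.0]]
ctr [620. 230.] size [ 39. 150.] ang 1.2 z 0.079 
 [[599.0, 305.0], [602.0, 154.0], [641.0, 155.0], [637.0, 306.0]]
top
ctr [660. 228.] size [117. 149.] ang 1.3 z 0.08 
 [[600.0, 301.0], [603.0, 152.0], [720.0, 155.0], [717.0, 304.0]]
ctr [ 530. -247.] size [116. 151.] ang 4.9 z 0.081 
 [[466.0, -177.0], [479.0, -327.0], [594.0, -318.0], [581.0, -167.0]]
t 30.88 pos [0.4262 0.0069 0.2172] F [-0.   0.9  0.1] rel mm [-4.253e+02 -2.000e-01  2.191e+02] turn [0.001 0.005 0.016]
```

View pics/top14.png

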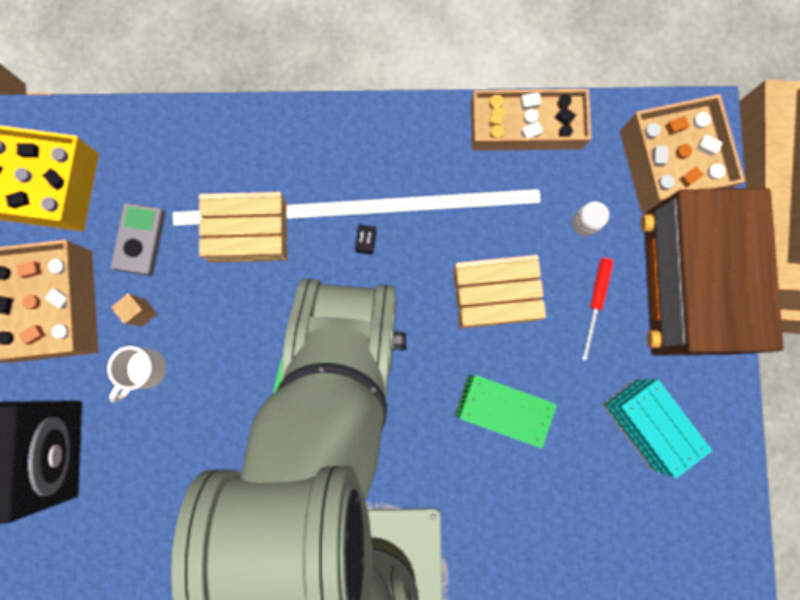

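View pics/side14.png

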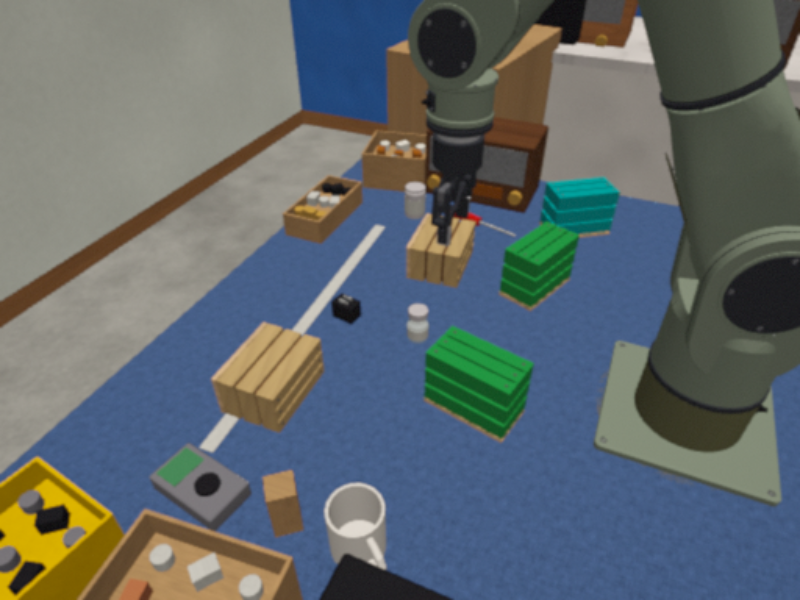

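Top view: the stamped crate (243,227) lies across the tape, with its heel at x≈0.7185 against a tape middle of 0.696 there (+23 mm), 1.2° yaw. The other crate (500,291) lies as tipped, and the bystanders are unmoved. The arm is clear. Handing in.

```bash
python3 -c "
from workcell import manip
print(manip.state()['force'],manip.sign_off())"
```

```text
the job is handed in; nothing more can be done
[-0.04677929  0.90058013  0.11754276] None
```

I tipped both crates towards the robot with the shut fingers, then pushed the left one, the stamped crate, across the tape line. The job is handed in at about 31 s of the 61 s.

**Finding the stamp:** Neither camera looks from the far side, so no underside could be seen after tipping. I turned the right crate about 45° on the table with finger pushes, and the side camera showed bare plywood. The left crate is therefore the stamped one by elimination; I never saw the stamp itself. I then turned the right crate back.

**Last checks:**

| Item | Measured | Limit |
|---|---|---|
| Stamped crate's underside past the tape middle | about 23 mm | 0 to 50 mm |
| Stamped crate's angle to the line | about 2° | 17° |
| Other crate's tipping edge from where it started | about 3 to 5 mm | 80 mm |

Both crates lie flat, with their tops at 80 mm. The bystanders looked unmoved in the pictures; I did not re-measure them. The arm is retracted and clear.

**What disagreed:** In the side camera the fingertips sat about 26 mm higher than the reported tool position when shut, and about 35 mm higher when open. My first push passed over the right crate without touching it, so from then on I set heights from the camera.

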